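Drag the stuck yellow cassette out of its lane with the hooked pick

TASK

The yellow tissue cassette is trapped deep in one of the narrow lanes of the white rack. Take the red-handled hooked pick from its cradle, reach its hook down through the slot behind the yellow cassette and drag it out until it lies flat on the grey tray, fully clear of the lane; then lay the pick gently back across both bars of its cradle, the way it lay before. Keep the gripper off the yellow cassette and leave the blue one where it is.

Things in the scene. Friction and masses are not known exactly. Their poses are not given: they have to be found in the camera images.
- rack: Fixed white rack (mm). Origin: underside, middle of the lane mouths; z up. 3 lanes along +x at y -38, 0, 38: x 0 to 135, inside 34 wide, floor z 4, top z 26 with a 24 wide slot; one holds a fixed grey plug. Grey tray x -83 to 0, |y| < 58, floor z 4, edge z 12. Cradle: 2 blue bars at x -138 and -62, 64 clear between, y 100 to 160, tops z 50, end stops z 62; handle lies on both along x, toe to +x.
- pick: Loose hooked pick, 120 g (mm). Origin: lower tip of its toe; x from handle to toe, z up. Red handle 120 (x) by 20 (y) by 16 (z), centre (-180, 0, 38), balance point 10 ahead of that: grip there from above, between the cradle bars. Steel shank, 7 diameter, runs level at z 38 to the toe, an upright blade 5 (x) by 10 (y), z 0 to 41. Lies in the cradle, tip 20 above the bench.
- yellow_cassette: Loose yellow cassette, cream wax on top, 40 (x) by 30 (y) by 14 (z) mm, 14 to 28 g. Origin: centre of its underside. Lies on the floor of any lane, x along it, centre 45 to 80 mm in from the mouth, so 35 mm or more of lane is free behind it. The lane's top edges keep it from being lifted out; it slides freely.
- blue_cassette: Loose blue cassette, same shape and size, in another lane: leave it there.

How it is judged:
On the way, in this order (a step that is already met when the one before it is completed fails the run):
1. the pick's toe is down in the lane behind the yellow cassette (x of pick in the frame of yellow_cassette between 0.016 and 0.11 m and y of pick in the frame of yellow_cassette between -0.02 and 0.02 m and z of pick in the frame of yellow_cassette below 0.013 m), for 0.1 s.
2. the yellow cassette lies on the tray, fully clear of the lane (x of yellow_cassette in the frame of rack between -0.075 and -0.02 m and y of yellow_cassette in the frame of rack between -0.058 and 0.058 m and z of yellow_cassette in the frame of rack between -0.002 and 0.01 m and angle between yellow_cassette's own z axis and vertical below 0.17 rad), for 0.2 s.
At the end, for the whole second after the job is handed in: Yellow cassette flat (10 deg) and at rest on the tray, centre 20 to 75 mm out from the mouths. Pick at rest across both cradle bars: upright within 7 deg, along the bars' span within 20 deg, tip at rack x 45 to 115, y 85 to 175, z 13 to 27 mm (all of step 2 and linear speed of each of yellow_cassette, pick below 0.02 m/s and x of pick in the frame of rack between 0.045 and 0.115 m and y of pick in the frame of rack between 0.085 and 0.175 m and z of pick in the frame of rack between 0.013 and 0.027 m and angle between pick's own z axis and vertical below 0.12 rad and angle between the x axis of pick and the x axis of rack, either way round below 0.35 rad); the robot touches nothing.
It fails at once if the gripper's fingers touch the yellow cassette (contact force between the fingers and yellow_cassette above 0.5 N).
It fails at once if the blue cassette is moved by more than 12 mm (distance of blue_cassette from where it was at the start of the episode above 0.012 m).
It fails at once if the pick is dropped (falls faster than 0.6 m/s out of the fingers) (contact force between the fingers and pick below 0.05 N and linear speed of pick above 0.6 m/s).
It also fails if it takes over 48 s, if anything falls off the work surface, if the arm or the gripper's body presses on something with over 40 N, if the wrist force passes 120 N, or if a joint passes its speed limit or range.

ROBOT

A 7-joint arm with a two-finger parallel gripper is mounted at the origin on the work surface. World frame = base frame: x ahead of the robot, y to its left, z up, the work surface at z = 0. Lengths are in m, angles in rad, forces in N, time in s.
With the tool pointing down it reaches from about 0.425 to 0.95 m from the base axis. Payload 16.7 kg.
Tool frame: the origin (TCP) lies at the very end of the fingers, on their centre line; the grasp point (between the pads) lies 19 mm behind it; z points along the fingers, y is the line along which they close (so a half turn about z gives the same grasp; the last joint's range is limited). The gripper opens to 94 mm and grips with 3 to 60 N. Pads are 16 mm wide; open, the fingers measure 119 mm over their backs; the gripper's body (75 mm by 177 mm) begins 78 mm behind the grasp point.
Start: joints at [-1.292, 0.426, 0.074, 1.606, -0.034, 1.111, -0.067], TCP at [0.28, 0.614, 0.205] pointing down, gripper open.
Joint ranges: [-2.85, 2.85], [-0.5, 2.14], [-1.23, 1.37], [0.21, 2.46], [-1.02, 4.16], [0.16, 2.05], [-2.73, 2.73]. Speed limits (rad/s): [1.89, 1.89, 2.39, 2.39, 3.01, 3.01, 3.01].

INTERFACE

Orientations are given as [roll, pitch, yaw] about the fixed x, y, z axes, in that order (R = Rz(yaw) Ry(pitch) Rx(roll)).
In Python, from plant import r, optics gives the robot as it stands.
- The arm moves only by the tool servo_tool, never from a script. Its argument "series" is one flat list of numbers, 7 for each row, row after row: the shift along the world's x, y, z each as a share of 200 mm, from -1 to 1, then the turn, a rotation vector about the world's x, y, z each as a share of 180 degrees, from -1 to 1, then the opening, from -1 (shut) to 1 (fully open). A call has 1 to 12 rows; each row shifts and turns the commanded pose from where the row before left it; what a row does not reach is not made up. A row lasts 1/10 s, in which the tool goes at most 50 mm and 8.59 degrees, less where a joint would pass 70% of its speed; a pose out of reach is approached as far as the arm can. A call with a number of a shift or a turn outside -1 to 1 is refused whole. A call with a gripper value outside its range is refused whole. The fingers move at their own pace and stop on an object; "grip_force" is the grip in N (left out, the last holds). Time passes only in rows, so rows that do not move let the fingers close. It gives the time, the measured TCP pose, the force, the opening and the grip force at its end, in the units of the state.
- r.get_state(): the state, without advancing time (a new reading comes with each control period).
- optics.grab_frame(name): name is "side" or "top"; returns a dict with "image" (400x640x3 uint8, red, green, blue), "fx", "fy", "cx", "cy" (pixels), "eye" and "orientation" of the camera in the world. Camera axes: x right, y down, z forward; pixel columns grow to the right and rows downward; lengths in m; the calibration is good to about 2 mm. A picture is of the moment at which its call begins. There is no depth.
- r.sign_off(): hands the job in; it is judged then, once.
The state is a dict: "t": time; "joint_positions": joint angles; "dq": joint speeds; "joint_torque": joint torques, N m; "ee_pos": TCP position; "eef_rot": TCP orientation; "ft_force": force on the tool from outside, world axes, zero at the start; "moment": the same for the moment, N m; "opening": finger opening in m; "grasp_force": force on a finger pad.
Only numpy, scipy, OpenCV 4.12 (cv2) and the standard library are available. Lean on these libraries where they do the work, as an engineer would, in place of code of your own. Each camera call takes 0.05 s, during which the arm holds its last target. There are 200 camera calls.

## Working session

There is one attempt and no reset: what is moved stays moved. The work goes in short steps, Python scripts to look and compute and a tool call to move; the robot and the scene stay as the last step left them, time stands still between calls to the robot, and variables do not carry over. Pictures are saved under pics/ and viewed, at most 10 in all, crops included, and the job is handed in when it is done.

Besides the shell and the picture viewer there is one more tool, called after "Request:" by a JSON object that holds its "fn" and its "kwargs". servo_tool: Moves the arm, as the interface text tells. Its arguments: {"type":"object","properties":{"series":{"type":"array"},"grip_force":{"type":"number"}},"required":["series"]}

```bash
mkdir -p pics; cat > h.py <<'E'
import cv2,numpy as np
from plant import r,optics
from scipy.spatial.transform import Rotation as R
def grab(n,save=None):
    f=optics.grab_frame(n)
    if save: cv2.imwrite('pics/'+save,f['image'][:,:,::-1])
    return f
def rot(f):
    o=np.array(f['orientation'],float)
    return o if o.shape==(3,3) else (R.from_euler('xyz',o).as_matrix() if o.size==3 else R.from_quat(o).as_matrix())
def cast(f,u,v,z):
    d=rot(f)@np.array([(u-f['cx'])/f['fx'],(v-f['cy'])/f['fy'],1]); e=np.array(f['eye'])
    return e+d*(z-e[2])/d[2]
def proj(f,p):
    c=rot(f).T@(np.array(p)-f['eye']); return c[0]/c[2]*f['fx']+f['cx'],c[1]/c[2]*f['fy']+f['cy']
E
python3 - <<'E'
from h import *
for n in('top','side'):
    f=grab(n,n+'0.png'); print(n,f['fx'],f['cx'],f['cy'],f['eye'],f['orientation'])
print(r.get_state())
E
```

```text
top 446.712072070496 317.0260066621013 200.000758048086 [0.48578995 0.09221461 0.67917335] [-2.98617747  0.0253321  -1.5562791 ]
side 477.5597472479275 326.6982300903773 207.87564980996103 [ 0.41527319 -0.39568885  0.41596558] [-2.17229413 -0.01869273 -0.28143093]
{'t': 0.1, 'joint_positions': array([-1.29250853,  0.42668782,  0.07384649,  1.60651646, -0.03409332,
        1.1107834 , -0.06709192]), 'dq': array([ 0.00060071, -0.00109137,  0.0010957 , -0.00225489, -0.00195851,
       -0.00026932, -0.00130409]), 'joint_torque': array([ 8.18233442e-03, -9.37477398e+01,  3.67754035e+00, -4.55046666e+01,
       -4.85364196e-02,  1.69488613e-02,  4.91237029e-05]), 'ee_pos': array([0.27989483, 0.61381801, 0.20484491]), 'eef_rot': array([-3.14045982e+00,  8.42460737e-05,  2.71379107e+00]), 'ft_force': array([-0.02798294, -0.83677115,  0.07454772]), 'moment': array([ 0.00649959,  0.0642807 , -0.01538791]), 'grasp_force': 0.0, 'opening': 0.09443684632176565}
```

View pics/top0.png

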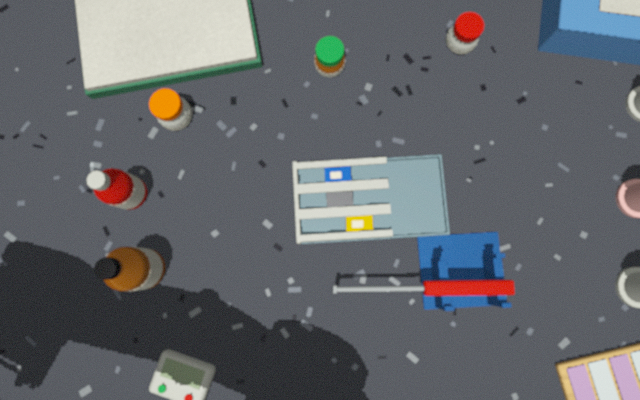

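View pics/side0.png

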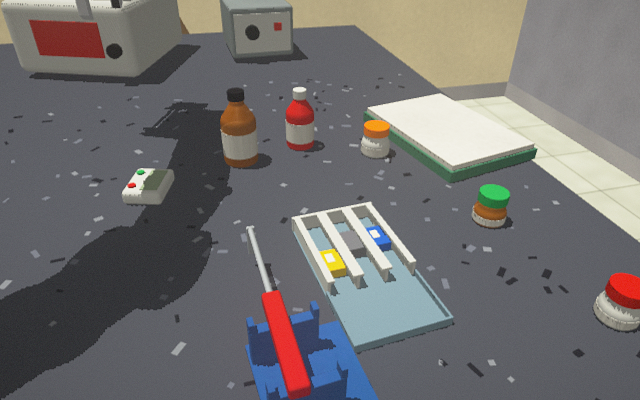

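The top view shows the yellow cassette in the lane nearest the cradle (~360,223), the blue one in the far lane (~337,174), and the grey plug in the middle. The mouths are at u≈389 and the red handle runs from (425,288) to (513,288). The side view agrees.

```bash
cat >> h.py <<'E'
def masks(f):
    h=cv2.cvtColor(f['image'],cv2.COLOR_RGB2HSV)
    return dict(yel=cv2.inRange(h,(22,150,120),(34,255,255)),red=cv2.inRange(h,(0,180,120),(6,255,255))|cv2.inRange(h,(175,180,120),(180,255,255)),
      white=cv2.inRange(h,(0,0,170),(180,60,255)),tray=cv2.inRange(h,(85,40,80),(105,130,190)),blue=cv2.inRange(h,(105,180,120),(120,255,255)))
def rects(f,name,z,box,amin=30):
    m=masks(f)[name]; k=np.zeros_like(m); x0,y0,x1,y1=box; k[y0:y1,x0:x1]=m[y0:y1,x0:x1]
    out=[]
    for c in cv2.findContours(k,cv2.RETR_EXTERNAL,cv2.CHAIN_APPROX_NONE)[0]:
        if cv2.contourArea(c)<amin: continue
        P=np.array([cast(f,u,v,z)[:2] for u,v in c[:,0]])*1e3
        (cx,cy),(w,hh),a=cv2.minAreaRect(P.astype(np.float32)); b=cv2.boxPoints(((cx,cy),(w,hh),a))
        e=max((b[1]-b[0],b[2]-b[1]),key=np.linalg.norm); out.append((name,np.round([cx,cy],1),np.round(sorted([w,hh]),1),round(np.degrees(np.arctan2(e[1],e[0]))%180,1)))
    return out
E
python3 - <<'E'
from h import *
f=grab('top')
B=(280,140,540,320)
for n,z in(('yel',.018),('red',.066),('white',.026),('tray',.012),('blue',.018)):
    for o in rects(f,n,z,B): print(*o)
for p in ((296,162),(299,242),(386,160),(391,236),(441,156),(448,234)): print(p,np.round(cast(f,*p,.026 if p[0]<400 else .012)*1e3,1))
print('toe end',cast(f,335,289,.061)*1e3)
E
```

```text
yel [555.1  48.3] [20.5 38.8] 94.5
red [465.4 -95. ] [ 19.7 118.6] 90.9
white [459.2  20.6] [  7. 127.] 90.9
white [592.8  36.3] [120.5 216.4] 94.1
tray [551.9 101.9] [19.1 64.7] 94.8
tray [589.5 117.2] [19.1 39.4] 94.0
tray [627.9 120.3] [20.3 39.2] 95.2
tray [597.1 -13.3] [125.4 140. ] 94.2
blue [630.   79.8] [18.6 36.4] 93.8
(296, 162) [645.4 142.7  26. ]
(299, 242) [525.6 135.7  26. ]
(386, 160) [649.5   7.9  26. ]
(391, 236) [536.    1.7  26. ]
(441, 156) [660.  -77.5  12. ]
(448, 234) [541.1 -84.4  12. ]
toe end [460.42795322  83.10291777  61.        ]
```

Request:
{"fn": "servo_tool", "kwargs": {"series": [0.125,-0.196,0,0,0,-0.0224,1,0.125,-0.196,0,0,0,-0.0224,1,0.125,-0.196,0,0,0,-0.0224,1,0.125,-0.196,0,0,0,-0.0224,1,0.125,-0.196,0,0,0,-0.0224,1,0.125,-0.196,0,0,0,-0.0224,1,0.125,-0.196,0,0,0,-0.0224,1,0.125,-0.196,0,0,0,-0.0224,1]}}

```text
t: 0.95
ee_pos: [0.4806, 0.2987, 0.2055]
eef_rot: [-3.142, -0.0, 2.148]
ft_force: [0.2, 0.2, 0.2]
opening: 0.094
grasp_force: 0.0
```

Request:
{"fn": "servo_tool", "kwargs": {"series": [-0.009,-0.243,0,0,0,-0.0224,1,-0.009,-0.243,0,0,0,-0.0224,1,-0.009,-0.243,0,0,0,-0.0224,1,-0.009,-0.243,0,0,0,-0.0224,1,-0.009,-0.243,0,0,0,-0.0224,1,-0.009,-0.243,0,0,0,-0.0224,1,-0.009,-0.243,0,0,0,-0.0224,1,-0.009,-0.243,0,0,0,-0.0224,1,0,0,0,0,0,0,1,0,0,0,0,0,0,1]}}

```text
t: 1.95
ee_pos: [0.4654, -0.0891, 0.2054]
eef_rot: [-3.141, -0.0, 1.586]
ft_force: [-0.4, 0.0, -0.4]
opening: 0.0938
grasp_force: 0.0
```

Request:
{"fn": "servo_tool", "kwargs": {"series": [0,0,-0.2,0,0,0,1,0,0,-0.2,0,0,0,1,0,0,-0.1,0,0,0,1,0,0,-0.05,0,0,0,1,0,0,0,0,0,0,1]}}

```text
t: 2.45
ee_pos: [0.4652, -0.0875, 0.0947]
eef_rot: [-3.14, 0.0, 1.589]
ft_force: [-0.7, -0.9, 1.4]
opening: 0.0939
grasp_force: 0.0
```

```bash
python3 - <<'E'
from h import *
f=grab('side')
print(f['eye'],f['orientation'])
s=r.get_state(); print(s['ee_pos'], s['joint_positions'])
im=f['image'][:,:,::-1].copy()
# expected grasp line & bars
for p,c in(((.4653,-.089,.058),(0,255,0)),(s['ee_pos'],(255,0,255))):
    u,v=proj(f,p); cv2.circle(im,(int(u),int(v)),2,c,-1); print(u,v)
cv2.imwrite('pics/s1.png',cv2.resize(im[180:400,180:460],None,fx=2,fy=2))
E
```

```text
[ 0.41527319 -0.39568885  0.41596558] [-2.17229413 -0.01869273 -0.28143093]
[ 0.46581188 -0.08771814  0.09565227] [-0.4683714   0.27819581  0.60512792  2.17619249 -0.23137434  0.74870327
  0.30763708]
280.87544528269393 333.3386840867655
279.6761670955425 304.3187712424987
```

View pics/s1.png

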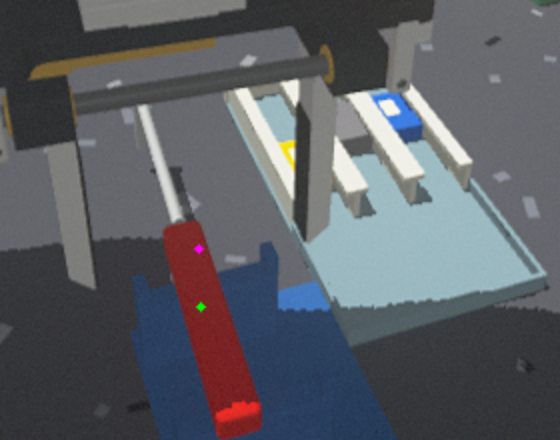

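The handle and both bars sit between the open fingers, with the finger tips at crop (80,285) and (305,238). The aim is along the handle and clear of the front bar, so I'm going down.

Request:
{"fn": "servo_tool", "kwargs": {"series": [0,-0.008,-0.1,0,0,0,1,0,0,-0.1,0,0,0,1,0,0,-0.06,0,0,0,1,0,0,-0.025,0,0,0,1,0,0,0,0,0,0,1,0,0,0,0,0,0,1]}}

```text
t: 3.1
ee_pos: [0.4662, -0.0899, 0.0392]
eef_rot: [3.141, -0.0, 1.588]
ft_force: [0.4, 0.7, -0.7]
opening: 0.0939
grasp_force: 0.0
```

Request:
{"fn": "servo_tool", "kwargs": {"series": [0,0,0,0,0,0,-1,0,0,0,0,0,0,-1,0,0,0,0,0,0,-1,0,0,0,0,0,0,-1,0,0,0,0,0,0,-1,0,0,0,0,0,0,-1,0,0,0,0,0,0,-1,0,0,0,0,0,0,-1], "grip_force": 40}}

```text
t: 3.9
ee_pos: [0.4656, -0.0899, 0.0384]
eef_rot: [-3.141, -0.0, 1.588]
ft_force: [-0.3, -0.6, -0.9]
opening: 0.0331
grasp_force: 0.0
```

Request:
{"fn": "servo_tool", "kwargs": {"series": [0,0,0,0,0,0,-1,0,0,0,0,0,0,-1,0,0,0,0,0,0,-1,0,0,0,0,0,0,-1]}}

```text
t: 4.3
ee_pos: [0.4656, -0.0899, 0.0385]
eef_rot: [-3.142, -0.0, 1.588]
ft_force: [-0.3, -0.2, -0.4]
opening: 0.0198
grasp_force: 40.0
```

Request:
{"fn": "servo_tool", "kwargs": {"series": [0,0,0.05,0,0,0,-1,0,0,0.075,0,0,0,-1,0,0,0.075,0,0,0,-1,0.08,0.006,0,0,0,0.003,-1,0.1,0.007,0,0,0,0.003,-1,0.1,0.007,0,0,0,0.003,-1,0.1,0.007,0,0,0,0.003,-1,0.08,0.005,0,0,0,0.003,-1,0.025,0,0,0,0,0.002,-1,0,0,0,0,0,0,-1,0,0,0,0,0,0,-1]}}

```text
t: 5.4
ee_pos: [0.5617, -0.0837, 0.0786]
eef_rot: [-3.141, -0.0, 1.641]
ft_force: [0.1, 0.3, -1.5]
opening: 0.0198
grasp_force: 40.0
```

```bash
python3 - <<'E'
from h import *
f=grab('top'); g=grab('side')
s=r.get_state(); print(s['ee_pos'],s['eef_rot'],s['ft_force'])
a=f['image'][:,:,::-1].copy(); b=g['image'][:,:,::-1].copy()
ex=np.array([-.0715,.9974,0]);ey=np.array([-.9974,-.0715,0]);o=np.array([.5944,.004,0])
for x in(0,90,135):
  for y in (38-12,38+12):
    for F,I in((f,a),(g,b)):
      u,v=proj(F,o+ex*x/1e3+ey*y/1e3+[0,0,.026]); cv2.circle(I,(round(u),round(v)),1,(0,255,0),-1)
tip=s['ee_pos']+[0,0,-.0195]+.175*ex
for F,I in((f,a),(g,b)):
  for dz in (0,.041):
    u,v=proj(F,tip+[0,0,dz]); cv2.circle(I,(round(u),round(v)),1,(255,0,255),-1)
A=cv2.resize(a[140:260,270:470],None,fx=4,fy=4); cv2.imwrite('pics/t2.png',A)
cv2.imwrite('pics/s2.png',cv2.resize(b[160:350,200:460],None,fx=3,fy=3))
E
```

```text
[ 0.56184886 -0.08358814  0.07862171] [-3.14125997e+00 -2.41114734e-04  1.64062698e+00] [ 0.05763547  0.2378224  -1.27794877]
```

View pics/t2.png

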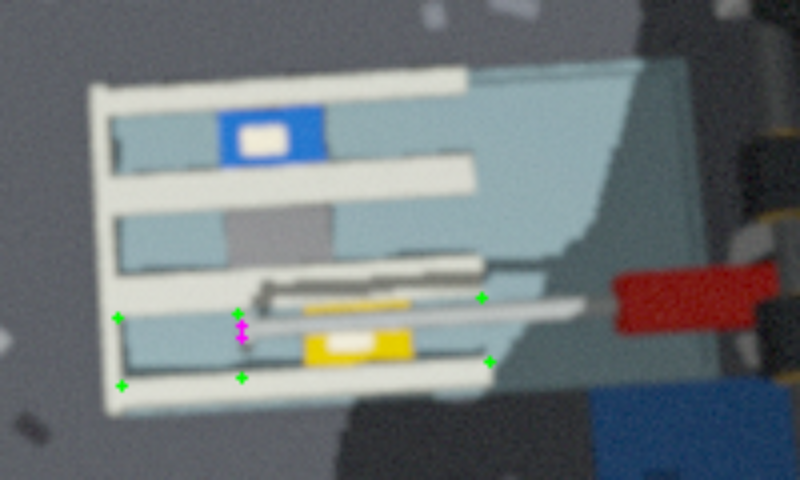

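View pics/s2.png

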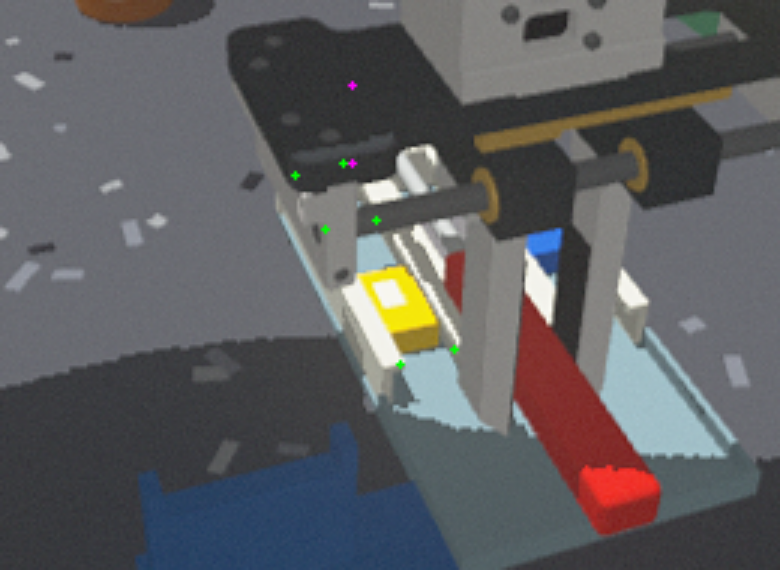

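In the top view the toe (crop 246,340) is over the slot (crop 239,314–378), about 20 mm behind the yellow cassette's rear edge (u≈305), and the shank is parallel to the lane. The side view shows the toe hidden by the gripper, with the cassette clear. I'm going down into the slot.

Request:
{"fn": "servo_tool", "kwargs": {"series": [0,0,-0.1,0,0,0,-1,0,0,-0.075,0,0,0,-1,0,0,-0.04,0,0,0,-1,0,0,-0.03,0,0,0,-1,0,0,-0.0125,0,0,0,-1,0,0,0,0,0,0,-1,0,0,0,0,0,0,-1]}}

```text
t: 6.2
ee_pos: [0.5629, -0.0835, 0.0273]
eef_rot: [3.141, -0.0, 1.641]
ft_force: [-0.1, 0.7, -0.9]
opening: 0.0196
grasp_force: 40.0
```

```bash
python3 - <<'E'
from h import *
f=grab('top')
s=r.get_state(); print(s['ee_pos'],s['eef_rot'],s['ft_force'],s['moment'])
for o in rects(f,'yel',.018,(280,140,540,320)): print(*o)
cv2.imwrite('pics/t3.png',cv2.resize(f['image'][140:260,270:470,::-1],None,fx=4,fy=4))
E
```

```text
[ 0.56290729 -0.08350931  0.02737034] [3.14105120e+00 7.81992290e-07 1.64119223e+00] [ 0.51150208 -0.87559595 -1.72126569] [-0.05674897  0.07873109 -0.05793421]
yel [547.9  47.7] [ 5.9 38.5] 90.7
yel [563.2  47.6] [ 4.7 38.7] 94.5
```

View pics/t3.png

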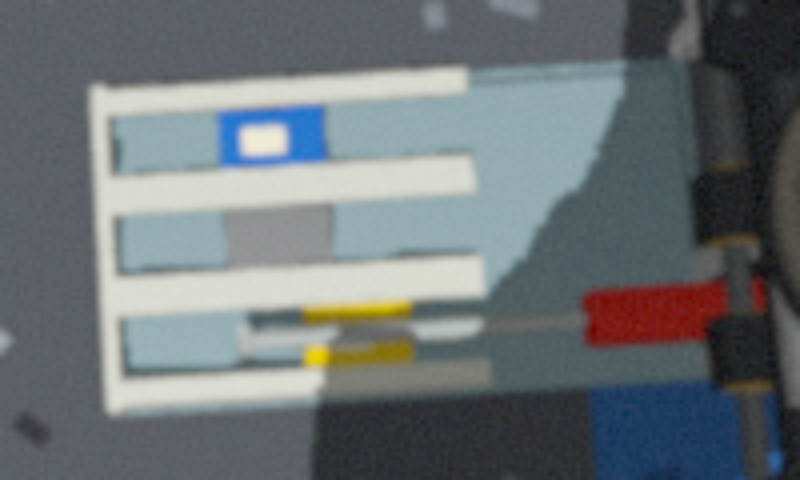

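The toe is down in the slot (crop 245,335), centred and about 20 mm behind the yellow cassette. Now I'm dragging along −x of the rack.

Request:
{"fn": "servo_tool", "kwargs": {"series": [0.0036,-0.05,0,0,0,0,-1,0.0036,-0.05,0,0,0,0,-1,0.0036,-0.05,0,0,0,0,-1,0.0036,-0.05,0,0,0,0,-1,0.0036,-0.05,0,0,0,0,-1,0.0036,-0.05,0,0,0,0,-1,0,0,0,0,0,0,-1]}}

```text
t: 6.95
ee_pos: [0.5668, -0.1454, 0.027]
eef_rot: [-3.142, 0.001, 1.639]
ft_force: [0.2, 0.4, -0.3]
opening: 0.0196
grasp_force: 40.0
```

```bash
python3 - <<'E'
from h import *
f=grab('top')
s=r.get_state(); print(s['ee_pos'],s['eef_rot'],s['ft_force'])
ex=np.array([-.0715,.9974]);o=np.array([594.4,4])
for q in rects(f,'yel',.018,(280,140,540,320),8): print(*q,(q[1]-o)@ex)
E
```

```text
[ 0.56685827 -0.14436905  0.02692186] [-3.14148219e+00  1.76182515e-04  1.63990411e+00] [-0.8887847   0.8301403  -1.25408826]
yel [549.9   4.2] [ 8.9 37. ] 90.7 3.38123
yel [567.7   5.5] [ 9.  37.1] 90.7 3.405149999999995
```

Request:
{"fn": "servo_tool", "kwargs": {"series": [0.0036,-0.05,0,0,0,0,-1,0.0036,-0.05,0,0,0,0,-1,0.0036,-0.05,0,0,0,0,-1,0.0036,-0.05,0,0,0,0,-1,0.0025,-0.035,0,0,0,0,-1,0.001,-0.015,0,0,0,0,-1,0,0,0,0,0,0,-1,0,0,0,0,0,0,-1,0,0,0,0,0,0,-1]}}

```text
t: 7.9
ee_pos: [0.5706, -0.1929, 0.0269]
eef_rot: [-3.141, -0.0, 1.642]
ft_force: [0.1, 0.5, -1.0]
opening: 0.0198
grasp_force: 40.0
```

```bash
python3 - <<'E'
from h import *
f=grab('top'); g=grab('side')
s=r.get_state(); print(s['ee_pos'],s['eef_rot'],s['ft_force'])
ex=np.array([-.0715,.9974]);o=np.array([594.4,4])
for q in rects(f,'yel',.018,(280,140,540,320),8): print(*q,(q[1]-o)@ex)
cv2.imwrite('pics/tt4.png',np.hstack([cv2.resize(f['image'][130:270,270:470,::-1],None,fx=2,fy=2),cv2.resize(g['image'][180:320,260:460,::-1],None,fx=2,fy=2)]))
E
```

```text
[ 0.5706087  -0.19304199  0.02696179] [-3.14154154e+00 -1.73927533e-04  1.64178273e+00] [-0.07132015 -0.13762143 -0.40036346]
yel [552.2 -44.4] [10.1 37.7] 94.8 -45.25686
yel [571.3 -42.6] [ 9.  38.5] 90.7 -44.827189999999995
```

View pics/tt4.png

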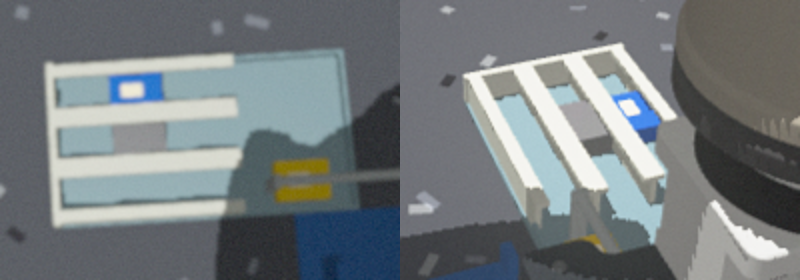

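The yellow cassette lies on the tray at rack x ≈ −45 (left crop 302,180), and the blue one hasn't moved. Now I'm backing the toe off, lifting, and going back over the cradle.

Request:
{"fn": "servo_tool", "kwargs": {"series": [-0.0015,0.02,0,0,0,0,-1,0,0,0,0,0,0,-1,0,0,0.06,0,0,0,-1,0,0,0.1,0,0,0,-1,0,0,0.1,0,0,0,-1,0,0,0,0,0,0,-1]}}

```text
t: 8.6
ee_pos: [0.5717, -0.1901, 0.0821]
eef_rot: [3.138, 0.001, 1.641]
ft_force: [-0.7, 0.5, -1.4]
opening: 0.0196
grasp_force: 40.0
```

Request:
{"fn": "servo_tool", "kwargs": {"series": [-0.087,0.0825,0,0,0,-0.0029,-1,-0.087,0.0825,0,0,0,-0.0029,-1,-0.087,0.0825,0,0,0,-0.0029,-1,-0.087,0.0825,0,0,0,-0.0029,-1,-0.087,0.0825,0,0,0,-0.0029,-1,-0.087,0.0825,0,0,0,-0.0029,-1,0,0,0,0,0,0,-1,0,0,0,0,0,0,-1]}}

```text
t: 9.4
ee_pos: [0.4661, -0.0902, 0.0792]
eef_rot: [3.141, -0.0, 1.588]
ft_force: [1.0, -0.0, -0.9]
opening: 0.0196
grasp_force: 40.0
```

Request:
{"fn": "servo_tool", "kwargs": {"series": [0,0,-0.075,0,0,0,-1,0,0,-0.06,0,0,0,-1,0,0,-0.035,0,0,0,-1,0,0,-0.02,0,0,0,-1,0,0,0,0,0,0,-1,0,0,0,0,0,0,-1]}}

```text
t: 10.0
ee_pos: [0.466, -0.0907, 0.0411]
eef_rot: [3.142, 0.0, 1.586]
ft_force: [0.7, 0.1, -1.4]
opening: 0.0196
grasp_force: 40.0
```

Request:
{"fn": "servo_tool", "kwargs": {"series": [0,0,-0.008,0,0,0,-1,0,0,-0.004,0,0,0,-1,0,0,0,0,0,0,-1,0,0,0,0,0,0,-1]}}

```text
t: 10.4
ee_pos: [0.4659, -0.0904, 0.0387]
eef_rot: [3.141, -0.0, 1.587]
ft_force: [0.0, 0.3, -1.7]
opening: 0.0195
grasp_force: 40.0
```

Request:
{"fn": "servo_tool", "kwargs": {"series": [0,0,0,0,0,0,-1,0,0,0,0,0,0,-1,0,0,0,0,0,0,-0.5,0,0,0,0,0,0,-0.4,0,0,0,0,0,0,-0.2,0,0,0,0,0,0,0.5,0,0,0,0,0,0,0.5,0,0,0,0,0,0,0.5,0,0,0,0,0,0,0.5], "grip_force": 5}}

```text
t: 11.3
ee_pos: [0.4658, -0.0905, 0.0386]
eef_rot: [-3.142, -0.0, 1.587]
ft_force: [0.9, -0.3, -0.7]
opening: 0.0649
grasp_force: 0.0
```

Request:
{"fn": "servo_tool", "kwargs": {"series": [0,0,0,0,0,0,0.5,0,0,0.05,0,0,0,0.5,0,0,0.1,0,0,0,0.5,0,0,0.2,0,0,0,0.5,0,0,0.2,0,0,0,0.5,0,0,0.2,0,0,0,0.5,0,0,0,0,0,0,0.5,0,0,0,0,0,0,0.5]}}

```text
t: 12.1
ee_pos: [0.4663, -0.0903, 0.1897]
eef_rot: [3.139, -0.001, 1.587]
ft_force: [-0.1, -0.7, 0.4]
opening: 0.0706
grasp_force: 0.0
```

```bash
python3 - <<'E'
from h import *
f=grab('top'); g=grab('side')
s=r.get_state(); print(s['ee_pos'],s['opening'],s['ft_force'])
for n,z in(('yel',.018),('red',.066),('blue',.018)):
    for q in rects(f,n,z,(280,140,540,320)): print(*q)
cv2.imwrite('pics/e.png',np.hstack([f['image'][130:330,270:530,::-1],g['image'][200:400,230:490,::-1]]))
E
```

```text
[ 0.46526309 -0.09038829  0.18811247] 0.07073677104454558 [0.01888192 1.07371074 0.06698502]
yel [561.6 -43.1] [28.3 39.5] 90.7
red [465.4 -95.3] [ 19.7 118.2] 90.9
blue [630.   79.8] [18.5 36.5] 93.8
```

View pics/e.png

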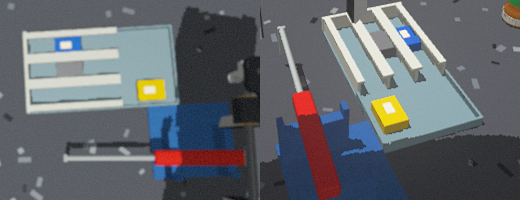

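The pick is back at its original pose, with the handle centre at (465.4,−95.3) against (465.4,−95.0) before. The yellow cassette is flat on the tray at rack x ≈ −45, the blue one hasn't moved, and the gripper is clear.

```bash
python3 -c "
from plant import r
print(r.sign_off())"
```

```text
the job is handed in; nothing more can be done
None
```

The job is handed in, with no verdict shown: the yellow cassette lies flat on the tray about 45 mm out from the lane mouths, the pick is back across its cradle within a millimetre of where it was, and the blue cassette hasn't moved.

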